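# Load the moisture tester and hold its knob pressed

## Robot

A 7-joint arm with a two-finger parallel gripper is mounted at the origin on a cart in front of the work surface, level with it; the furniture and walls round the work are solid. World frame = base frame: x ahead of the robot, y to its left, z up, the work surface at z = 0. Lengths are in m, angles in rad, forces in N, time in s.
With the tool pointing down it reaches from about 0.4 to 0.875 m from the base axis. Payload 19.3 kg.
Tool frame: the origin (TCP) lies midway between the tips of the shut fingers; the grasp point (between the pads) lies 19 mm behind it; z points along the fingers, y is the direction in which the jaws open and shut (so a half turn about z gives the same grasp; the last joint's range is limited). The gripper opens to 85 mm and grips with 20 to 120 N. Pads are 22 mm wide; open, the fingers measure 114 mm over their backs; the gripper's body (76 mm by 85 mm) begins 54 mm behind the grasp point. The pads swing forward as they close: fully open they stand 13 mm farther back than shut.
Start: joints at [-1.385, 0.521, -0.036, 1.599, 0.021, 1.021, -0.113], TCP at [0.158, 0.605, 0.208] pointing down, gripper open.
Joint ranges: [-2.91, 2.91], [-0.3, 2.13], [-1.5, 1.42], [0.17, 2.43], [-1.26, 4.41], [0.16, 1.93], [-2.52, 2.52]. Speed limits (rad/s): [1.89, 1.89, 2.39, 2.39, 3.01, 3.01, 3.01].

## Interface

Orientations are given as [roll, pitch, yaw] about the fixed x, y, z axes, in that order (R = Rz(yaw) Ry(pitch) Rx(roll)).
In Python, from workcell import telemetry, cams, workorder gives the robot as it stands. The module is installed in compiled form; this text tells all that it offers.
- The arm moves only by the tool apply_moves, never from a script. Its argument "steps" is a list of rows, each a list of 4 numbers: the shift along the tool's x, y, z in cm, then the turn about the tool's z in rad. A call has exactly 10 rows; each row is the pose to reach, as a shift and turn from the pose commanded when the call began, along the tool's axes at that moment; what a row does not reach only later rows make up. A row lasts 1/12 s, in which the tool goes at most 41.7 mm and 7.16 degrees, less where a joint would pass 70% of its speed; a pose out of reach is approached as far as the arm can. A call with a gripper value outside its range is refused whole. "claw" is the closure, from 0 (fully open) to 1 (shut), set as the call begins (left out, the last holds). The fingers move at their own pace and stop on an object; "force" is the grip in N (left out, the last holds). Time passes only in rows, so rows that repeat a pose let the fingers close, or fill a call up. It gives the time, the measured TCP pose, the force and the opening at its end, in the units of the state.
- telemetry.observe(): the state, without advancing time (a new reading comes with each control period).
- cams.grab_frame(name): name is "scene" or "top" or "wrist"; returns a dict with "color" (384x512x3 uint8, red, green, blue), "mtx" (3x3 intrinsics, pixels), "eye" and "orientation" of the camera in the world; the wrist camera has in their place "T_tool_cam" (4x4, takes a point from camera to tool coordinates, whose origin is the TCP and whose axes are the flange's). Camera axes: x right, y down, z forward; pixel columns grow to the right and rows downward; lengths in m; the calibration is good to about 2 mm. A picture is of the moment at which its call begins: read the wrist's pose just before it. There is no depth.
- workorder.job_done(): hands the job in, once; it reports no verdict.
Trained networks look in the newest picture that a camera, given by its name, has taken for a name from the list of things; names that differ only in an ending like _2 or _b are one class to them, and where a whole thing is asked for, a point or a joint stands for the part that bears it (a point fixed in the world has none). Each returns a list of dicts, best first, with "score" (0 to 1); they miss things now and then, are a little off and sometimes report something else, mostly with a low value. They report only what shows in the picture. A call takes as long as a camera call.
- cams.find_in(camera, name): "box" ([left, top, width, height] in pixels, round what is visible of it).
- cams.pinpoint(camera, name): "uv" ([column, row] in pixels: a listed point, or the origin of a listed thing).
The state is a dict: "clock": time; "qpos": joint angles; "qd": joint speeds; "joint_efforts": joint torques, N m; "position": TCP position; "tool_rot": TCP orientation; "force": force on the tool from outside, world axes, zero at the start; "moment": the same for the moment, N m; "grip_width": finger opening in m.
Only numpy, scipy, OpenCV 4.12 (cv2) and the standard library are available. Lean on these libraries where they do the work, as an engineer would, in place of code of your own. Each camera call takes 0.05 s, during which the arm holds its last target. There are 200 camera calls.

## Task

Lay the dark walnut offcut in the open sample drawer of the moisture tester and push the drawer fully shut. Then turn the loose black knob to match the flat on the tester's D-shaped shaft, push it fully home on the shaft, press knob and shaft all the way down to take the reading, and finish while still gripping the knob and holding it down. Leave the other things on the bench where they are.

Things in the scene. Friction and masses are not known exactly. Their poses are not given: they have to be found in the camera images.
- walnut_centre (a point): centre of the loose dark walnut offcut, a block 36 (its x) by 62 (its y) by 26 mm high, lying flat on the table; grip it across the 36 mm width
- walnut: the same walnut offcut; origin at the centre of its underside
- tester: moisture tester fixed to the table: pale grey box with a black top panel, 160 mm deep (x), 180 mm wide (y), 75 mm high; origin on the table exactly below the shaft axis; its front face looks along its own -x, 65 mm in front of the axis; its back is 95 mm behind the axis. A flat meter and two lamps on the panel rise under 5 mm
- drawer_floor (a point): middle of the open part of the sample drawer's inner floor, 10 mm above the table; x points into the tester (closing direction), z up. White tray behind a grey-blue front panel (176 mm wide): from here the inside reaches x -55 to +70, y -65 to +65 mm; side walls rise 36 mm, the 12 mm thick front panel 58 mm above the inner floor. The housing over its rear part leaves 42 mm above the floor
- drawer (a joint): sliding of the drawer, m: 0 shut, 0.105 to 0.12 at the start, grows as it is pulled out along the tester's -x
- shaft (a joint): downward travel of the shaft, m: 0 at rest, 0.008 at its stop; a spring pushes it up with about 4 N at rest and 9.5 N at the stop
- drawer_pull (a point): middle of the front face of the aluminium pull, a bar 90 mm long (y) and 14 mm high that stands out 12 mm from the drawer's front panel; the point is 58 mm above the table. Push it here along the drawer's +x; sliding takes about 2 N, then the drawer stops rigidly when shut
- knob_grip (a point): grip point of the loose black knob, on its axis, 42 mm above its underside; the knob stands upright on the table, z up. 54 mm high: a ribbed round foot (48 mm across, 40 at its top, 22 high) and on it a grip bar 40 long (its x), 14 wide (its y), 32 high; grip across the 14 mm. A white line on the bar's top and end marks its -x side, where the bore below has its flat
- knob: the same knob; origin at the middle of its underside, where a blind D-shaped bore opens: 18 mm deep, 20.4 mm across, flat 4.7 mm from the axis on the knob's -x side
- knob_bore_end (a point): blind end of the knob's bore, on the axis, 18 mm above the underside; it meets the shaft's tip when the knob is fully home
- shaft_tip (a point): centre of the top of the upright brass D-shaft, 104 mm above the table and 29 mm above the tester's top panel when not pressed. 18 mm across; flat 3.5 mm from the axis, facing the shaft's -x; tip chamfered. The knob fits only with its x along the shaft's x (white line over the flat), with 1.2 mm clearance all round and about 0.12 rad of play. It does not turn; its yaw on the tester varies
- maple: bystander: pale maple offcut, 42x85x20 mm; origin at the centre of its underside
- canister: bystander: steel canister, 62 mm across, 115 mm high; origin at the centre of its underside
- masking_tape: bystander: roll of pale tape, 104 mm across, 25 mm high; origin at the centre of its underside

How it is judged:
By the outcome, as a careful person would: the job done as asked, in the order asked, and still so for the second after the job is handed in, while the arm keeps its last pose, push and grip.
It also fails if it takes over 64 s, if anything falls off the work surface, if the arm or the gripper's body presses on something with over 40 N, if the wrist force passes 120 N, or if a joint passes its speed limit or range.

## Working session

There is one attempt and no reset: what is moved stays moved. The work goes in short steps, Python scripts to look and compute and a tool call to move; the robot and the scene stay as the last step left them, time stands still between calls to the robot, and variables do not carry over. Pictures are saved under pics/ and viewed, about 8 in all and at most 12, crops included, and the job is handed in when it is done.

Besides the shell and the picture viewer there is one more tool, called after ">>>" as name(argument=value, ...), one argument or row to a line, values as JSON. apply_moves: Moves the arm, as the interface text tells. Its arguments: {"type":"object","properties":{"steps":{"type":"array"},"claw":{"type":"number"},"force":{"type":"number"}},"required":["steps"]}

```bash
mkdir -p pics; cat > h.py <<'E'
import numpy as np, cv2
from workcell import telemetry, cams, workorder
from scipy.spatial.transform import Rotation as R
def rot(o):
    o=np.array(o,float)
    return o if o.shape==(3,3) else (R.from_euler('xyz',o).as_matrix() if o.size==3 else R.from_quat(o).as_matrix())
def grab(n):
    s=telemetry.observe(); f=cams.grab_frame(n)
    if n=='wrist':
        T=np.eye(4); T[:3,:3]=rot(s['tool_rot']); T[:3,3]=s['position']; T=T@np.array(f['T_tool_cam'])
        f['E'],f['O']=T[:3,3],T[:3,:3]
    else: f['E'],f['O']=np.array(f['eye']),rot(f['orientation'])
    return f
def plane(f,uv,z):
    d=f['O']@np.linalg.solve(np.array(f['mtx']),[uv[0],uv[1],1]); return f['E']+d*(z-f['E'][2])/d[2]
def proj(f,p):
    c=np.array(f['mtx'])@(f['O'].T@(np.array(p)-f['E'])); return c[:2]/c[2]
def save(f,n): cv2.imwrite('pics/'+n,f['color'][:,:,::-1])
Z=dict(walnut_centre=.013,walnut=0,tester=0,drawer_floor=.01,drawer_pull=.058,knob_grip=.042,knob=0,knob_bore_end=.018,shaft_tip=.104,maple=0,canister=0,masking_tape=0)
E
python3 - <<'E'
from h import *
s=telemetry.observe(); print(s['position'],s['tool_rot'],s['grip_width'],s['force'])
ims=[]
for n in ['scene','top']:
    f=grab(n); ims.append(f['color'][:,:,::-1]); print(n,f['E'],f['orientation'])
    for k in Z:
        for d in cams.pinpoint(n,k)[:2]:
            print(k,np.round(d['uv']),round(d['score'],2),np.round(plane(f,d['uv'],Z[k]),3))
save({'color':cv2.resize(np.vstack(ims),None,fx=.78,fy=.78)[:,:,::-1]},'a.png')
cv2.imwrite('pics/top.png',ims[1])
E
```

```text
[0.15806308 0.60429006 0.20782161] [-3.14043016e+00  5.54850737e-05  2.88578297e+00] 0.08537280005522785 [-0.01793084 -0.21869086 -0.37088217]
scene [-0.40244578 -0.64398302  0.67103764] [-2.04759593 -0.01935382 -1.02461539]
walnut_centre [318. 254.] 0.73 [ 0.473 -0.313  0.013]
walnut_centre [140. 180.] 0.5 [0.532 0.335 0.013]
walnut [318. 259.] 0.87 [ 0.471 -0.314  0.   ]
walnut [139. 185.] 0.53 [0.525 0.331 0.   ]
tester [266. 196.] 0.98 [ 0.687 -0.041  0.   ]
drawer_floor [245. 212.] 0.96 [ 0.55  -0.051  0.01 ]
drawer_pull [234. 209.] 0.58 [ 0.479 -0.06   0.058]
knob_grip [144. 177.] 0.53 [0.517 0.298 0.042]
knob [146. 188.] 0.52 [0.521 0.298 0.   ]
knob_bore_end [140. 183.] 0.48 [0.513 0.313 0.018]
shaft_tip [268. 168.] 0.48 [ 0.667 -0.056  0.104]
maple [179. 171.] 0.84 [0.679 0.296 0.   ]
maple [265. 167.] 0.27 [0.868 0.065 0.   ]
canister [325. 216.] 0.93 [ 0.672 -0.247  0.   ]
masking_tape [393. 282.] 0.67 [ 0.484 -0.496  0.   ]
top [ 0.52219349 -0.07393417  1.43454749] [-3.10933496  0.0128173  -1.60033927]
walnut_centre [260. 202.] 0.42 [ 0.551 -0.055  0.013]
tester [256. 159.] 0.92 [ 0.682 -0.047  0.   ]
tester [142. 218.] 0.61 [0.516 0.298 0.   ]
drawer_floor [258. 203.] 0.91 [ 0.55  -0.049  0.01 ]
drawer_floor [140. 218.] 0.41 [0.514 0.299 0.01 ]
drawer_pull [261. 224.] 0.74 [ 0.487 -0.058  0.058]
drawer_pull [408. 212.] 0.44 [ 0.51  -0.477  0.058]
knob_grip [138. 217.] 0.6 [0.518 0.297 0.042]
knob [144. 217.] 0.64 [0.517 0.292 0.   ]
knob_bore_end [138. 216.] 0.74 [0.52  0.304 0.018]
shaft_tip [254. 155.] 0.49 [ 0.68  -0.045  0.104]
shaft_tip [257. 203.] 0.15 [ 0.547 -0.049  0.104]
maple [139. 162.] 0.58 [0.682 0.303 0.   ]
canister [350. 228.] 0.73 [ 0.467 -0.321  0.   ]
canister [322. 153.] 0.59 [ 0.694 -0.246  0.   ]
masking_tape [411. 214.] 0.69 [ 0.505 -0.503  0.   ]
```

View pics/a.png

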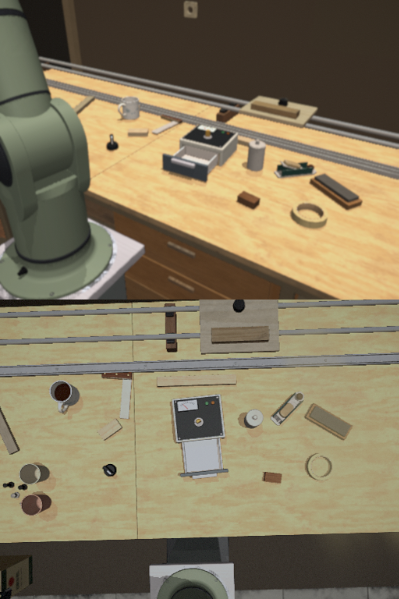

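The pictures show the tester at centre with its drawer open toward the robot. The walnut is to the right of it (top ≈ 350,228), the knob to the left (≈ 138,217), and the canister, tape and maple are clear. I'll look closer at the tester crop and plan the first move over the knob.

```bash
cat >> h.py <<'E'
def plan(p,yaw=None):
    s=telemetry.observe(); M=rot(s['tool_rot']); d=M.T@(np.array(p)-s['position'])*100
    cy=s['tool_rot'][2]; t=0 if yaw is None else -((yaw-cy+np.pi/2)%np.pi-np.pi/2)
    print('shift cm',np.round(d,2),'turn',round(t,3),'| now',np.round(s['position'],4),np.round(s['tool_rot'],3),'F',np.round(s['force'],1),'w',round(s['grip_width'],4),'t',round(s['clock'],2),'q7',round(s['qpos'][6],2))
E
python3 - <<'E'
from h import *
im=cv2.imread('pics/top.png')[105:245,200:380]
cv2.imwrite('pics/b.png',cv2.resize(im,None,fx=4,fy=4,interpolation=cv2.INTER_CUBIC))
plan((.44,.29,.26),1.571+.58)
E
```

```text
shift cm [-35.23 -23.31  -5.16] turn 0.735 | now [0.1582 0.6046 0.2084] [-3.142  0.     2.886] F [-0.2  0.4  0.3] w 0.0852 t 1.3 q7 -0.11
```

View pics/b.png

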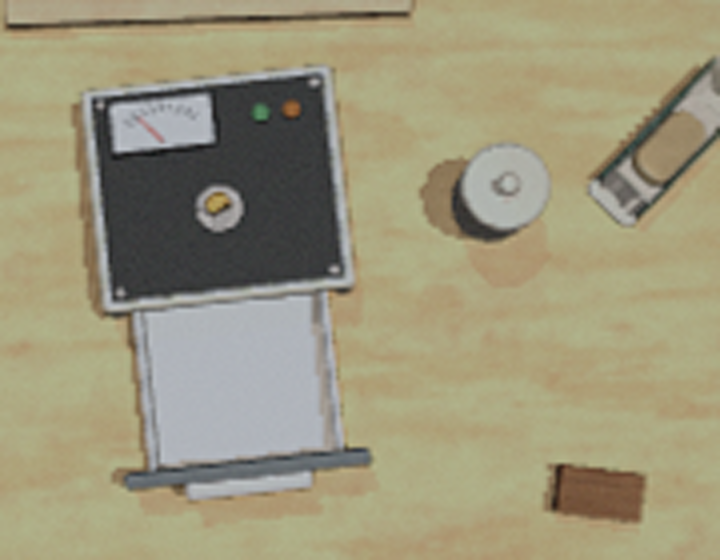

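The tester is turned by about 0.08 rad, the shaft is at crop (220,205), and the walnut's long side runs roughly along y.

>>> apply_moves(
  steps=[
    [-4, -2.6, -0.6, 0.08],
    [-8, -5.2, -1.2, 0.16],
    [-12, -7.8, -1.8, 0.24],
    [-16, -10.4, -2.4, 0.32],
    [-20, -13, -3, 0.4],
    [-24, -15.6, -3.6, 0.48],
    [-28, -18.2, -4.2, 0.56],
    [-32, -20.8, -4.8, 0.64],
    [-35, -23, -5.2, 0.73],
    [-35, -23, -5.2, 0.73],
  ],
)

```text
clock: 2.13
position: [0.4361, 0.2959, 0.2603]
tool_rot: [3.141, -0.0, 2.15]
force: [0.7, 1.7, 0.3]
grip_width: 0.0854
```

```bash
python3 - <<'E'
from h import *
f=grab('wrist'); save(f,'w1.png')
for k in ['knob_grip','knob','knob_bore_end','walnut','maple']:
    for d in cams.pinpoint('wrist',k)[:1]: print(k,np.round(d['uv']),round(d['score'],2),np.round(plane(f,d['uv'],Z[k]),4))
plan((.42,-.25,.26),1.571-.3)
g=grab('top')
a,b=[plane(g,(200+u/4,105+v/4),.075) for u,v in [(105,310),(352,290)]]; print(a,b,'yaw',np.arctan2((b-a)[0],-(b-a)[1]))
a,b=[plane(g,(200+u/4,105+v/4),.068) for u,v in [(125,480),(370,457)]]; print(a,b,'yaw',np.arctan2((b-a)[0],-(b-a)[1]))
E
```

```text
knob_grip [311. 187.] 0.74 [0.5122 0.2983 0.042 ]
knob [307. 181.] 0.59 [0.515  0.2968 0.    ]
knob_bore_end [312. 181.] 0.57 [0.5152 0.3012 0.018 ]
maple [398. 240.] 0.91 [0.6688 0.2969 0.    ]
shift cm [-4.488e+01 -3.154e+01 -4.000e-02] turn 0.886 | now [0.4345 0.2983 0.2596] [-3.141 -0.     2.157] F [ 0.9  0.4 -0.1] w 0.0853 t 2.43 q7 -0.04
[0.60837838 0.03676787 0.075     ] [ 0.6172129  -0.13792522  0.075     ] yaw 0.05052861899330727
[0.4879406 0.0264609 0.068    ] [ 0.49911068 -0.14725138  0.068     ] yaw 0.06421375768944625
```

View pics/w1.png

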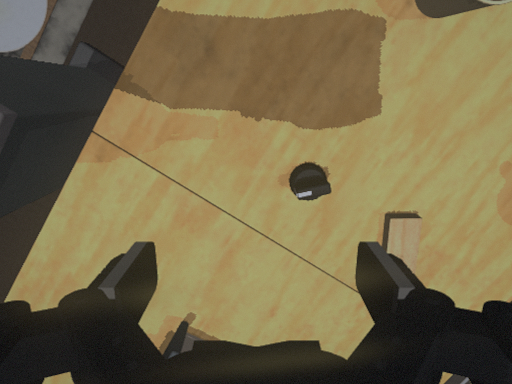

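The picture shows the knob at (311,187), with its white line at the left end of the bar (≈303,194) and the maple to its right. Next I move on to the walnut.

>>> apply_moves(
  steps=[
    [-2.7, -1.9, 0, 0.05],
    [-5.6, -3.9, 0, 0.11],
    [-8.4, -5.9, 0, 0.16],
    [-11.2, -7.9, 0, 0.22],
    [-14, -9.8, 0, 0.28],
    [-16.8, -11.8, 0, 0.33],
    [-19.6, -13.8, 0, 0.39],
    [-22.4, -15.8, 0, 0.44],
    [-25.2, -17.7, 0, 0.5],
    [-28, -19.7, 0, 0.55],
  ],
)

```text
clock: 3.32
position: [0.4252, -0.0451, 0.2599]
tool_rot: [3.141, -0.0, 1.605]
force: [0.8, 0.6, 0.1]
grip_width: 0.0852
```

```bash
python3 -c "
from h import *
plan((.42,-.26,.26),1.571-.2)"
```

```text
shift cm [-2.146e+01 -1.260e+00 -2.000e-02] turn 0.234 | now [ 0.4252 -0.0451  0.2599] [ 3.141 -0.     1.605] F [0.8 0.6 0.1] w 0.0852 t 3.32 q7 0.11
```

>>> apply_moves(
  steps=[
    [-3, -0.1, 0, 0.04],
    [-6, -0.3, 0, 0.08],
    [-9, -0.5, 0, 0.12],
    [-12, -0.7, 0, 0.16],
    [-15, -0.9, 0, 0.2],
    [-18, -1.1, 0, 0.23],
    [-21.5, -1.3, 0, 0.23],
    [-21.5, -1.3, 0, 0.23],
    [-21.5, -1.3, 0, 0.23],
    [-21.5, -1.3, 0, 0.23],
  ],
)

```text
clock: 4.15
position: [0.4202, -0.259, 0.2595]
tool_rot: [-3.141, -0.0, 1.377]
force: [0.1, 0.0, -0.2]
grip_width: 0.0851
```

```bash
python3 - <<'E'
from h import *
f=grab('wrist'); save(f,'w2.png')
for k in ['walnut_centre','walnut']:
    for d in cams.pinpoint('wrist',k)[:2]: print(k,np.round(d['uv']),round(d['score'],2),np.round(plane(f,d['uv'],Z[k]),4))
b=cams.find_in('wrist','walnut')[0]; print(b)
E
```

```text
walnut_centre [302. 187.] 0.74 [ 0.4681 -0.3171  0.013 ]
walnut [302. 187.] 0.92 [ 0.4693 -0.3203  0.    ]
{'box': [287.7, 160.3, 32.2, 54.0], 'score': 0.57}
```

View pics/w2.png

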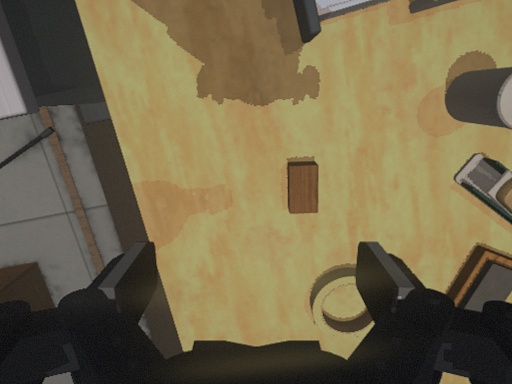

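The walnut top face spans roughly (289,163)–(318,212) and is upright in the picture. The tape is at (340,295), clear of it.

```bash
python3 - <<'E'
from h import *
f=grab('wrist')
im=cv2.imread('pics/w2.png')[145:225,270:335]
h=cv2.cvtColor(im,cv2.COLOR_BGR2HSV); g=cv2.cvtColor(im,cv2.COLOR_BGR2GRAY)
m=((g<105)&(g>45)).astype(np.uint8); m=cv2.morphologyEx(m,cv2.MORPH_OPEN,np.ones((3,3)))
c=max(cv2.findContours(m,0,2)[0],key=cv2.contourArea)
r=cv2.minAreaRect(c); print(r)
P=np.array([plane(f,q+[270,145],.026)[:2] for q in cv2.boxPoints(r)]); print(P.round(4),P.mean(0))
e=P-np.roll(P,1,0); print([ (round(np.hypot(*v),4),round(np.arctan2(v[1],v[0]),3)) for v in e])
print(np.array(f['O'])[:,2])
E
```

```text
((31.999998092651367, 41.499996185302734), (50.99999237060547, 29.999996185302734), 90.0)
[[ 0.4549 -0.277 ]
 [ 0.4905 -0.284 ]
 [ 0.4811 -0.3488]
 [ 0.4439 -0.3415]] [ 0.46758328 -0.3128393 ]
[(np.float64(0.0655), np.float64(1.402)), (np.float64(0.0363), np.float64(-0.194)), (np.float64(0.0655), np.float64(-1.715)), (np.float64(0.0379), np.float64(2.948))]
[-0.05267653 -0.26692225 -0.96227735]
```

```bash
python3 -c "
from h import *
plan((.4675,-.3143,.003),1.39)"
```

```text
shift cm [-4.53  5.69 25.68] turn -0.012 | now [ 0.4203 -0.259   0.2598] [ 3.141 -0.     1.378] F [-0.3 -0.3  0.1] w 0.0855 t 4.4 q7 0.48
```

>>> apply_moves(
  steps=[
    [-1.5, 1.9, 2, -0.01],
    [-3, 3.8, 5, -0.01],
    [-4.5, 5.7, 8.5, -0.01],
    [-4.5, 5.7, 12, -0.01],
    [-4.5, 5.7, 15.5, -0.01],
    [-4.5, 5.7, 19, -0.01],
    [-4.5, 5.7, 22, -0.01],
    [-4.5, 5.7, 24.2, -0.01],
    [-4.5, 5.7, 25.6, -0.01],
    [-4.5, 5.7, 25.6, -0.01],
  ],
)

```text
clock: 5.23
position: [0.4661, -0.3138, 0.0012]
tool_rot: [-3.138, -0.001, 1.387]
force: [-0.8, -0.1, 0.2]
grip_width: 0.0855
```

>>> apply_moves(
  steps=[
    [0, 0, 0, 0],
    [0, 0, 0, 0],
    [0, 0, 0, 0],
    [0, 0, 0, 0],
    [0, 0, 0, 0],
    [0, 0, 0, 0],
    [0, 0, 0, 0],
    [0, 0, 0, 0],
    [0, 0, 0, 0],
    [0, 0, 0, 0],
  ],
  claw=1,
  force=40,
)

```text
clock: 6.07
position: [0.4671, -0.3152, 0.0038]
tool_rot: [-3.142, 0.0, 1.386]
force: [0.2, -0.1, 0.1]
grip_width: -0.0003
```

>>> apply_moves(
  steps=[
    [0, 0, -2, 0],
    [0, 0, -5, 0],
    [0, 0, -8, 0],
    [0, 0, -11, 0],
    [0, 0, -14, 0],
    [0, 0, -17, 0],
    [0, 0, -19, 0],
    [0, 0, -20, 0],
    [0, 0, -20, 0],
    [0, 0, -20, 0],
  ],
)

```text
clock: 6.9
position: [0.4671, -0.3149, 0.2034]
tool_rot: [3.142, -0.0, 1.386]
force: [0.1, -0.4, -0.7]
grip_width: 0.0001
```

```bash
python3 -c "
from h import *
plan((.43,-.07,.2),1.571+.06)"
```

```text
shift cm [23.39 -8.15  0.34] turn -0.245 | now [ 0.4671 -0.3149  0.2034] [ 3.142 -0.     1.386] F [ 0.1 -0.4 -0.7] w 0.0001 t 6.9 q7 0.64
```

The grip closed to zero, so the walnut was missed. I'll look.

```bash
python3 - <<'E'
from h import *
f=grab('wrist'); t=grab('top'); s=grab('scene')
save({'color':np.vstack([f['color'],np.hstack([t['color'][160:300,260:440].repeat(1,0),s['color'][200:340,220:400], np.zeros((140,152,3),np.uint8)])])},'w3.png')
for n,F in [('wrist',f),('top',t),('scene',s)]:
  for k in ['walnut_centre','walnut']:
    for d in cams.pinpoint(n,k)[:2]: print(n,k,np.round(d['uv']),round(d['score'],2),np.round(plane(F,d['uv'],Z[k]),4))
E
```

```text
wrist walnut_centre [258. 161.] 0.71 [ 0.4687 -0.3182  0.013 ]
wrist walnut [258. 156.] 0.91 [ 0.4689 -0.3149  0.    ]
top walnut_centre [350. 227.] 0.77 [ 0.4708 -0.3178  0.013 ]
top walnut [349. 226.] 0.83 [ 0.4743 -0.3172  0.    ]
top walnut [257. 160.] 0.75 [ 0.6787 -0.0517  0.    ]
scene walnut_centre [319. 255.] 0.63 [ 0.4727 -0.3152  0.013 ]
scene walnut [318. 261.] 0.98 [ 0.4657 -0.3155  0.    ]
```

View pics/w3.png

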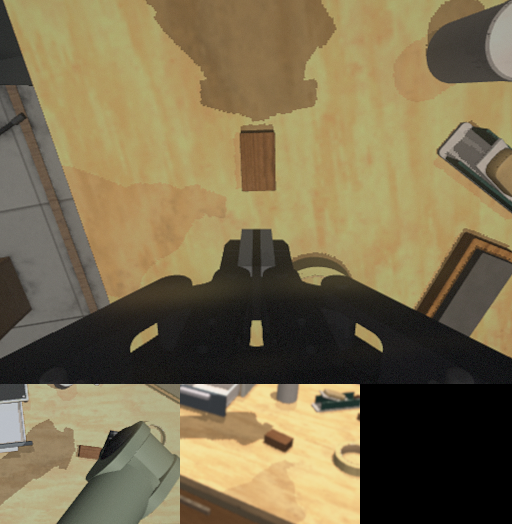

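```bash
python3 - <<'E'
from h import *
f=grab('wrist'); s=telemetry.observe(); np.set_printoptions(suppress=True,precision=4)
print(np.array(f['T_tool_cam']),f['mtx'])
p=s['position'];M=rot(s['tool_rot'])
for d in [0,-.019,.02]: print(d,proj(f,p+M@[0,0,d]))
for y in(.0,): print(proj(f,[p[0],p[1],.0]),proj(f,[p[0],p[1],.026]))
print(s['grip_width'],s['position'],s['tool_rot'])
E
```

```text
[[-0.0008 -0.9622 -0.2725  0.0682]
 [ 1.     -0.0007 -0.0007  0.0001]
 [ 0.0005 -0.2725  0.9622 -0.166 ]
 [ 0.      0.      0.      1.    ]] [[335.9491   0.     256.0575]
 [  0.     335.9491 187.7879]
 [  0.       0.       1.    ]]
0 [256.2261 226.3246]
-0.019 [256.218  241.6013]
0.02 [256.233  213.2997]
[256.31  156.334] [256.3046 160.8975]
-0.00016119306109732182 [ 0.4671 -0.3152  0.2036] [-3.1413  0.0001  1.3857]
```

>>> apply_moves(
  steps=[
    [0, 0, 0, 0],
    [0, 0, 0, 0],
    [0, 0, 3, 0],
    [0, 0, 6, 0],
    [0, 0, 9, 0],
    [0, 0, 12, 0],
    [0, 0, 15, 0],
    [0, 0, 17, 0],
    [0, 0, 17, 0],
    [0, 0, 17, 0],
  ],
  claw=0,
)

```text
clock: 8.23
position: [0.4667, -0.3152, 0.0336]
tool_rot: [-3.14, -0.0, 1.385]
force: [0.3, -1.2, 0.5]
grip_width: 0.085
```

```bash
python3 - <<'E'
from h import *
f=grab('wrist'); s=grab('scene')
c=cv2.resize(s['color'][210:290,270:370],None,fx=3.5,fy=3.5)
im=np.zeros((384,512+350,3),np.uint8); im[:,:512]=f['color']; im[:280,512:]=c
save({'color':cv2.resize(im,None,fx=.92,fy=.92)},'w4.png')
for d in cams.pinpoint('wrist','walnut_centre')[:1]: print(d,np.round(plane(f,d['uv'],.013),4))
plan((.468,-.3155,0.0))
E
```

```text
{'uv': [259.4, 215.2], 'score': 0.67} [ 0.4683 -0.317   0.013 ]
shift cm [ 0.02 -0.    3.53] turn 0 | now [ 0.4679 -0.3157  0.0353] [3.139e+00 1.000e-03 1.386e+00] F [0.7 0.1 0.3] w 0.0856 t 8.38 q7 0.78
```

View pics/w4.png

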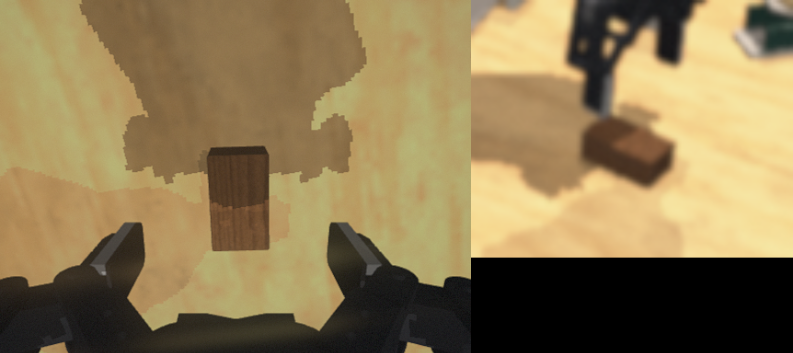

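The walnut lies midway between the open pads, at (238,200) in the picture, unmoved. I'll go lower and close with more force.

>>> apply_moves(
  steps=[
    [0, 0, 1.5, 0],
    [0, 0, 2.5, 0],
    [0, 0, 3.2, 0],
    [0, 0, 3.5, 0],
    [0, 0, 3.5, 0],
    [0, 0, 3.5, 0],
    [0, 0, 3.5, 0],
    [0, 0, 3.5, 0],
    [0, 0, 3.5, 0],
    [0, 0, 3.5, 0],
  ],
)

```text
clock: 9.22
position: [0.4672, -0.3152, -0.001]
tool_rot: [3.141, 0.0, 1.386]
force: [0.3, 0.0, 0.2]
grip_width: 0.0856
```

>>> apply_moves(
  steps=[
    [0, 0, 0, 0],
    [0, 0, 0, 0],
    [0, 0, 0, 0],
    [0, 0, 0, 0],
    [0, 0, 0, 0],
    [0, 0, 0, 0],
    [0, 0, 0, 0],
    [0, 0, 0, 0],
    [0, 0, 0, 0],
    [0, 0, 0, 0],
  ],
  claw=0.6,
  force=60,
)

```text
clock: 10.05
position: [0.4671, -0.3152, -0.001]
tool_rot: [3.142, -0.0, 1.386]
force: [-1.7, 1.5, 6.6]
grip_width: 0.0342
```

```bash
python3 - <<'E'
from h import *
f=grab('wrist'); s=grab('scene')
c=cv2.resize(s['color'][210:290,270:370],None,fx=3.5,fy=3.5)
im=np.zeros((384,512+350,3),np.uint8); im[:,:512]=f['color']; im[:280,512:]=c
save({'color':cv2.resize(im,None,fx=.92,fy=.92)},'w5.png')
plan((.468,-.3155,0.0))
E
```

```text
shift cm [-0.02  0.09 -0.1 ] turn 0 | now [ 0.4671 -0.3152 -0.001 ] [ 3.142 -0.     1.386] F [-1.1  1.1  4.9] w 0.0347 t 10.15 q7 0.81
```

View pics/w5.png

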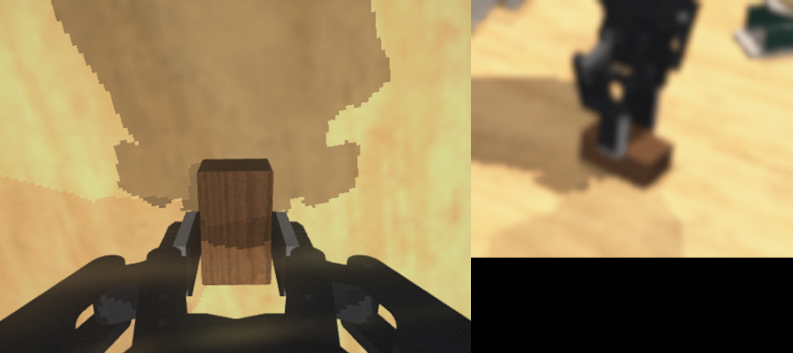

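Both pads are now on the block, width 34.7 mm. I'll tighten and lift a little to check.

>>> apply_moves(
  steps=[
    [0, 0, 0, 0],
    [0, 0, 0, 0],
    [0, 0, 0, 0],
    [0, 0, 0, 0],
    [0, 0, -0.5, 0],
    [0, 0, -1, 0],
    [0, 0, -2, 0],
    [0, 0, -3, 0],
    [0, 0, -4, 0],
    [0, 0, -4, 0],
  ],
  claw=0.75,
)

```text
clock: 10.98
position: [0.4681, -0.3158, 0.0411]
tool_rot: [3.139, 0.001, 1.386]
force: [-0.0, -0.6, -1.2]
grip_width: 0.0331
```

```bash
python3 -c "
from h import *
plan((.54,-.05,.19),1.571+.06)"
```

```text
shift cm [ 27.43   2.22 -14.91] turn -0.245 | now [ 0.4681 -0.3158  0.0411] [3.139e+00 1.000e-03 1.386e+00] F [-0.  -0.6 -1.2] w 0.0331 t 10.98 q7 0.77
```

>>> apply_moves(
  steps=[
    [0, 0, -3, 0],
    [0, 0, -6.5, 0],
    [2, 0.2, -10, -0.03],
    [5, 0.4, -13, -0.06],
    [8.5, 0.7, -15, -0.09],
    [12, 1, -15, -0.12],
    [15.5, 1.3, -15, -0.16],
    [19, 1.6, -15, -0.2],
    [22.5, 1.9, -15, -0.24],
    [25.5, 2.2, -15, -0.24],
  ],
)

```text
clock: 11.82
position: [0.536, -0.0659, 0.189]
tool_rot: [3.141, -0.001, 1.63]
force: [0.5, -0.2, -0.8]
grip_width: 0.0332
```

>>> apply_moves(
  steps=[
    [1, 0, 0, 0],
    [1.9, 0, 0, 0],
    [1.9, 0, 0, 0],
    [1.9, 0, 0, 0],
    [1.9, 0, 0, 0],
    [1.9, 0, 0, 0],
    [1.9, 0, 0, 0],
    [1.9, 0, 0, 0],
    [1.9, 0, 0, 0],
    [1.9, 0, 0, 0],
  ],
)

```text
clock: 12.65
position: [0.5346, -0.0498, 0.1888]
tool_rot: [-3.142, 0.0, 1.625]
force: [0.2, -0.2, -0.3]
grip_width: 0.0332
```

```bash
python3 - <<'E'
from h import *
f=grab('wrist'); save(f,'w6.png')
for k in ['drawer_floor','drawer_pull','shaft_tip','tester','walnut_centre']:
    for d in cams.pinpoint('wrist',k)[:1]: print(k,np.round(d['uv']),round(d['score'],2),np.round(plane(f,d['uv'],Z[k]),4))
plan((.55,-.05,.06),1.571+.06)
E
```

```text
drawer_floor [275. 170.] 0.75 [ 0.5544 -0.0581  0.01  ]
drawer_pull [195. 182.] 0.74 [ 0.479  -0.0629  0.058 ]
shaft_tip [444. 185.] 0.56 [ 0.6794 -0.0427  0.104 ]
tester [392. 164.] 0.64 [ 0.6811 -0.0479  0.    ]
walnut_centre [257. 239.] 0.91 [ 0.5404 -0.1372  0.013 ]
shift cm [-0.13  1.53 12.88] turn -0.005 | now [ 0.5347 -0.0495  0.1888] [ 3.142 -0.     1.626] F [ 0.3  0.2 -1.2] w 0.0329 t 12.95 q7 0.34
```

View pics/w6.png

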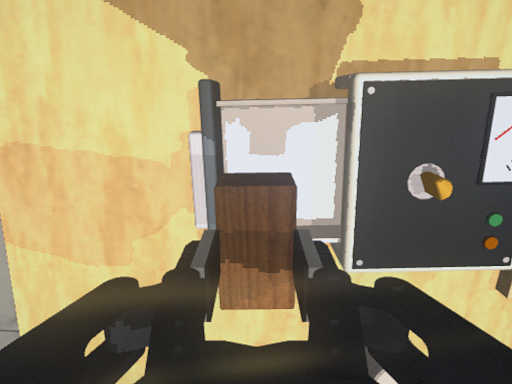

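The walnut is held squarely at (256,240), above and behind the white tray. The tray's inside is clear. The shaft is at (438,185), and the panel is at column 210. Next I lower it into the drawer.

>>> apply_moves(
  steps=[
    [-0.3, 0.8, 2, 0],
    [-0.3, 1.6, 5, 0],
    [-0.3, 1.6, 8, 0],
    [-0.3, 1.6, 11, 0],
    [-0.3, 1.6, 13, 0],
    [-0.3, 1.6, 15, 0],
    [-0.3, 1.6, 16.5, 0],
    [-0.3, 1.6, 17.3, 0],
    [-0.3, 1.6, 17.7, 0],
    [-0.3, 1.6, 17.7, 0],
  ],
)

```text
clock: 13.78
position: [0.5506, -0.0518, 0.0115]
tool_rot: [-3.141, 0.0, 1.626]
force: [0.8, 0.3, 0.1]
grip_width: 0.0333
```

```bash
python3 -c "
from h import *
plan((.551,-.052,.010),1.631)"
```

```text
shift cm [-0.02  0.03  0.15] turn -0.005 | now [ 0.5506 -0.0518  0.0115] [-3.141  0.     1.626] F [0.8 0.3 0.1] w 0.0333 t 13.78 q7 0.49
```

>>> apply_moves(
  steps=[
    [0, 0, 0.1, 0],
    [0, 0, 0.2, 0],
    [0, 0, 0.2, 0],
    [0, 0, 0.2, 0],
    [0, 0, 0.2, 0],
    [0, 0, 0.2, 0],
    [0, 0, 0.2, 0],
    [0, 0, 0.2, 0],
    [0, 0, 0.2, 0],
    [0, 0, 0.2, 0],
  ],
  claw=0.38,
)

```text
clock: 14.62
position: [0.5508, -0.0517, 0.0098]
tool_rot: [-3.142, 0.0, 1.626]
force: [0.2, -0.3, -0.4]
grip_width: 0.0528
```

>>> apply_moves(
  steps=[
    [0, 0, -1, 0],
    [0, 0, -3, 0],
    [0, 0, -6, 0],
    [0, 0, -9, 0],
    [0, 0, -12, 0],
    [0, 0, -14, 0],
    [0, 0, -15, 0],
    [0, 0, -15, 0],
    [0, 0, -15, 0],
    [0, 0, -15, 0],
  ],
)

```text
clock: 15.45
position: [0.5502, -0.0515, 0.1589]
tool_rot: [-3.14, -0.0, 1.626]
force: [-0.3, 0.8, 0.3]
grip_width: 0.0531
```

```bash
python3 - <<'E'
from h import *
f=grab('wrist'); save(f,'w7.png')
for n,F in [('wrist',f),('top',grab('top'))]:
  for k in ['drawer_floor','drawer_pull','shaft_tip','walnut_centre']:
    for d in cams.pinpoint(n,k)[:1]: print(n,k,np.round(d['uv']),round(d['score'],2),np.round(plane(F,d['uv'],Z[k]+.01*(k[0]=='w')),4))
plan((.435,-.059,.16),1.631)
E
```

```text
wrist drawer_pull [168. 189.] 0.75 [ 0.4779 -0.0641  0.058 ]
wrist shaft_tip [439. 199.] 0.67 [ 0.676  -0.0468  0.104 ]
top drawer_pull [142. 216.] 0.4 [0.5208 0.2819 0.058 ]
top shaft_tip [258. 152.] 0.49 [ 0.6876 -0.0547  0.104 ]
shift cm [ -0.09 -11.6   -0.03] turn -0.005 | now [ 0.5507 -0.0518  0.1597] [-3.141  0.     1.626] F [-0.2  0.2 -0.1] w 0.0529 t 15.95 q7 0.37
```

View pics/w7.png

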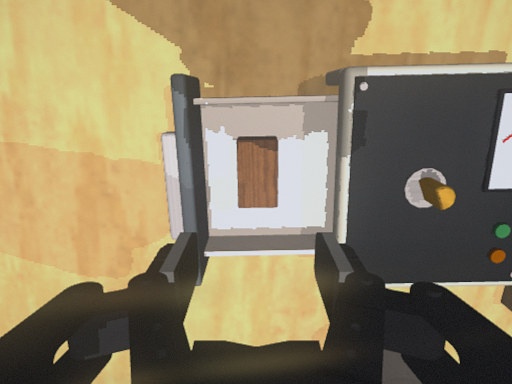

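The walnut lies flat in the middle of the tray, at (257,172). The pull is at (168,189). I move back, close the fingers and lower in front of the pull.

>>> apply_moves(
  steps=[
    [-0.1, -3, 0, 0],
    [-0.2, -6, 0, 0],
    [-0.3, -9, 0, 0],
    [-0.4, -11.3, 0, 0],
    [-0.4, -11.3, 2, 0],
    [-0.4, -11.3, 5, 0],
    [-0.4, -11.3, 8, 0],
    [-0.4, -11.3, 10, 0],
    [-0.4, -11.3, 11.1, 0],
    [-0.4, -11.3, 11.1, 0],
  ],
  claw=1,
)

```text
clock: 16.78
position: [0.437, -0.0621, 0.047]
tool_rot: [-3.139, 0.0, 1.625]
force: [-0.4, -0.2, -0.1]
grip_width: -0.0002
```

>>> apply_moves(
  steps=[
    [0, 1, 0, 0],
    [0, 2, 0, 0],
    [0, 3, 0, 0],
    [0, 4, 0, 0],
    [0, 5, 0, 0],
    [0, 6, 0, 0],
    [0, 7, 0, 0],
    [0, 8, 0, 0],
    [0, 9, 0, 0],
    [0, 10, 0, 0],
  ],
)

```text
clock: 17.62
position: [0.539, -0.0563, 0.0488]
tool_rot: [-3.141, 0.0, 1.626]
force: [0.2, -0.2, 0.5]
grip_width: -0.0001
```

```bash
python3 -c "
from h import *
plan((.58,-.054,.048),1.631)"
```

```text
shift cm [0.   4.1  0.08] turn -0.005 | now [ 0.539  -0.0563  0.0488] [-3.141  0.     1.626] F [ 0.2 -0.2  0.5] w -0.0001 t 17.62 q7 0.48
```

>>> apply_moves(
  steps=[
    [0, 0.6, 0, 0],
    [0, 1.2, 0, 0],
    [0, 1.8, 0, 0],
    [0, 2.2, 0, 0],
    [0, 2.6, 0, 0],
    [0, 2.9, 0, 0],
    [0, 3.2, 0, 0],
    [0, 3.5, 0, 0],
    [0, 3.7, 0, 0],
    [0, 3.7, 0, 0],
  ],
)

```text
clock: 18.45
position: [0.5753, -0.0543, 0.0488]
tool_rot: [3.141, 0.0, 1.626]
force: [0.4, 0.2, -0.4]
grip_width: -0.0003
```

```bash
python3 - <<'E'
from h import *
t=grab('top'); s=grab('scene')
save({'color':np.hstack([cv2.resize(t['color'][110:245,190:325],(400,400)),cv2.resize(s['color'][130:250,190:310],(400,400))])},'w8.png')
plan((.58,-.054,.048),1.631)
E
```

```text
shift cm [0.01 0.52 0.07] turn -0.005 | now [ 0.5749 -0.0544  0.0487] [-3.141  0.     1.626] F [1.1 0.5 0.3] w -0.0002 t 18.55 q7 0.46
```

View pics/w8.png

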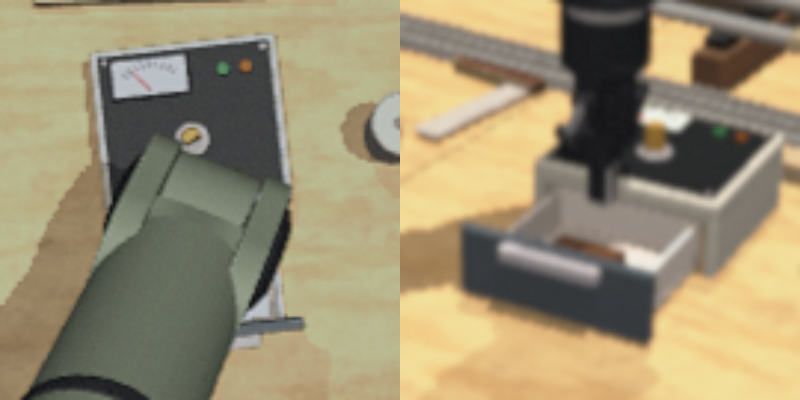

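The drawer is still open. The fingers went inside it without touching the pull. I'll compare the reported TCP against the visible fingertip.

```bash
python3 - <<'E'
from h import *
s=telemetry.observe(); f=grab('scene'); p=s['position']
for z in [0,.02,.04,.06]:
    q=proj(f,p+[0,0,z]); print(z,q,'crop',400+(q[0]-190)/.3,(q[1]-130)/.3)
for k in ['drawer_pull','shaft_tip','drawer_floor']:
    for d in cams.pinpoint('scene',k)[:1]: print(k,d,plane(f,d['uv'],Z[k]))
# expected crop position of the panel top and pull
for P in [(.479,-.062,.058),(.68,-.044,.104),(.55,-.052,.01)]:
    q=proj(f,P); print(P,400+(q[0]-190)/.3,(q[1]-130)/.3)
E
```

```text
0 [250.54908521 197.26238835] crop 601.8302840198902 224.2079611614821
0.02 [250.66560062 191.04333023] crop 602.2186687265973 203.4777674368316
0.04 [250.78378508 184.73518605] crop 602.6126169227903 182.4506201688747
0.06 [250.9036747 178.3360278] crop 603.0122490137235 161.1200926775329
drawer_pull {'uv': [232.0, 207.9], 'score': 0.84} [ 0.48226205 -0.05280138  0.058     ]
shaft_tip {'uv': [266.3, 165.8], 'score': 0.42} [ 0.68032731 -0.04343989  0.104     ]
drawer_floor {'uv': [247.7, 210.4], 'score': 0.77} [ 0.56423251 -0.05208678  0.01      ]
(0.479, -0.062, 0.058) 547.3147662895637 264.5192399277803
(0.68, -0.044, 0.104) 654.6950208979191 119.6064827165166
(0.55, -0.052, 0.01) 583.4225059904269 275.016783222553
```

The fingertip shows about 20 mm higher than the reported TCP (crop row 205 against a predicted 224). So the real tips sit about 2 cm behind the reported TCP, which also explains the missed first grasp. I'll back off over the panel and push lower.

>>> apply_moves(
  steps=[
    [0, 0, -2, 0],
    [0, 0, -4, 0],
    [0, -2, -5, 0],
    [0, -5, -5, 0],
    [0, -8, -5, 0],
    [0, -11, -5, 0],
    [0, -13.7, -5, 0],
    [0, -13.7, -2.5, 0],
    [0, -13.7, 0.5, 0],
    [0, -13.7, 2.3, 0],
  ],
)

```text
clock: 19.58
position: [0.4377, -0.0616, 0.0244]
tool_rot: [-3.142, -0.0, 1.626]
force: [-0.8, -0.8, 0.2]
grip_width: 0.0001
```

>>> apply_moves(
  steps=[
    [0, 0.6, 0, 0],
    [0, 1.2, 0, 0],
    [0, 1.8, 0, 0],
    [0, 2.4, 0, 0],
    [0, 3, 0, 0],
    [0, 3.6, 0, 0],
    [0, 4.2, 0, 0],
    [0, 4.8, 0, 0],
    [0, 5.4, 0, 0],
    [0, 6, 0, 0],
  ],
)

```text
clock: 20.42
position: [0.4986, -0.0584, 0.0258]
tool_rot: [-3.141, -0.0, 1.626]
force: [-1.8, 1.1, 0.6]
grip_width: 0.0002
```

>>> apply_moves(
  steps=[
    [0, 0.7, 0, 0],
    [0, 1.4, 0, 0],
    [0, 2.1, 0, 0],
    [0, 2.8, 0, 0],
    [0, 3.5, 0, 0],
    [0, 4.2, 0, 0],
    [0, 4.9, 0, 0],
    [0, 5.6, 0, 0],
    [0, 6.2, 0, 0],
    [0, 6.6, 0, 0],
  ],
)

```text
clock: 21.25
position: [0.5648, -0.0549, 0.0258]
tool_rot: [3.141, 0.0, 1.626]
force: [-1.8, 1.0, 0.5]
grip_width: -0.0001
```

>>> apply_moves(
  steps=[
    [0, 0.2, 0, 0],
    [0, 0.4, 0, 0],
    [0, 0.6, 0, 0],
    [0, 0.8, 0, 0],
    [0, 1, 0, 0],
    [0, 1.2, 0, 0],
    [0, 1.2, 0, 0],
    [0, 1.2, 0, 0],
    [0, 1.2, 0, 0],
    [0, 1.2, 0, 0],
  ],
)

```text
clock: 22.08
position: [0.5761, -0.0544, 0.0259]
tool_rot: [3.141, 0.0, 1.626]
force: [-0.2, 0.4, 0.5]
grip_width: 0.0001
```

>>> apply_moves(
  steps=[
    [0, 0.15, 0, 0],
    [0, 0.3, 0, 0],
    [0, 0.45, 0, 0],
    [0, 0.6, 0, 0],
    [0, 0.75, 0, 0],
    [0, 0.9, 0, 0],
    [0, 0.9, 0, 0],
    [0, 0.9, 0, 0],
    [0, 0.9, 0, 0],
    [0, 0.9, 0, 0],
  ],
)

```text
clock: 22.92
position: [0.5778, -0.0544, 0.0249]
tool_rot: [-3.128, -0.002, 1.624]
force: [-42.9, -1.6, 30.5]
grip_width: 0.0001
```

The drawer stopped rigidly, so it is shut. I back off and head for the knob.

>>> apply_moves(
  steps=[
    [0, -1, 0, 0],
    [0, -3, 0, 0],
    [0, -6, 0, 0],
    [0, -7, -3, 0],
    [0, -8, -6.5, 0],
    [0, -8, -10, 0],
    [0, -8, -13.5, 0],
    [1, -8, -17, 0],
    [4, -8, -19, 0.0],
    [7.5, -8, -20, 0.0],
  ],
)

```text
clock: 23.75
position: [0.502, 0.0159, 0.2289]
tool_rot: [3.137, -0.0, 1.622]
force: [1.2, 0.8, -0.4]
grip_width: 0.0
```

```bash
python3 - <<'E'
from h import *
f=grab('top'); g=grab('scene')
for n,F in [('top',f),('scene',g)]:
  for k in ['drawer_pull','walnut','shaft_tip']:
    for d in cams.pinpoint(n,k)[:1]: print(n,k,d['uv'],round(d['score'],2),np.round(plane(F,d['uv'],Z[k]),4))
  print(cams.find_in(n,'drawer_pull')[:1])
plan((.46,.26,.24),2.1)
E
```

```text
top drawer_pull [260.7, 186.1] 0.67 [ 0.5962 -0.06    0.058 ]
top shaft_tip [254.3, 155.0] 0.61 [ 0.6804 -0.0453  0.104 ]
[{'box': [227.3, 174.3, 60.0, 16.1], 'score': 0.78}]
scene drawer_pull [251.6, 191.8] 0.6 [ 0.5898 -0.0485  0.058 ]
scene shaft_tip [268.7, 164.1] 0.62 [ 0.6949 -0.0434  0.104 ]
[{'box': [228.6, 182.3, 54.7, 28.9], 'score': 0.64}]
shift cm [24.61 -2.78 -1.46] turn -0.476 | now [0.5009 0.0157 0.2255] [-3.141  0.     1.624] F [-0.8 -0.3 -0.3] w 0.0001 t 24.25 q7 0.17
```

>>> apply_moves(
  steps=[
    [3, -0.3, 0, -0.05],
    [6.5, -0.7, -0.2, -0.1],
    [10, -1.1, -0.4, -0.15],
    [13.5, -1.5, -0.6, -0.2],
    [17, -1.9, -0.8, -0.26],
    [20.5, -2.3, -0.8, -0.32],
    [23, -2.6, -0.8, -0.4],
    [24.6, -2.8, -0.8, -0.47],
    [24.6, -2.8, -0.8, -0.47],
    [24.6, -2.8, -0.8, -0.47],
  ],
  claw=0,
)

```text
clock: 25.08
position: [0.4595, 0.2606, 0.2334]
tool_rot: [-3.141, 0.0, 2.095]
force: [0.2, -0.6, 0.4]
grip_width: 0.0852
```

```bash
python3 - <<'E'
from h import *
f=grab('wrist'); cv2.imwrite('pics/w9.png',f['color'][:,:,::-1]); np.savez('w9.npz',E=f['E'],O=f['O'],mtx=f['mtx'])
P={}
for k in ['knob_grip','knob','knob_bore_end']:
    for d in cams.pinpoint('wrist',k)[:1]: P[k]=d['uv']; print(k,np.round(d['uv']),round(d['score'],2),np.round(plane(f,d['uv'],Z[k]),4))
c=np.round(P['knob_grip']).astype(int); print('crop origin',c-[40,40])
w7=cv2.imread('pics/w7.png')[160:220,400:460]
a=cv2.imread('pics/w9.png')[c[1]-40:c[1]+40,c[0]-40:c[0]+40]
r=lambda i:cv2.resize(i,(400,400),interpolation=cv2.INTER_CUBIC)
cv2.imwrite('pics/c10.png',np.hstack([r(a),r(w7)]))
s=telemetry.observe(); print(s['position'],s['tool_rot'])
E
```

```text
knob_grip [316. 151.] 0.84 [0.5102 0.2991 0.042 ]
knob [313. 148.] 0.94 [0.5153 0.2988 0.    ]
knob_bore_end [312. 149.] 0.97 [0.511  0.2974 0.018 ]
crop origin [276 111]
[0.45989017 0.25954682 0.23379875] [-3.14149973e+00  2.65504419e-04  2.09304119e+00]
```

View pics/c10.png

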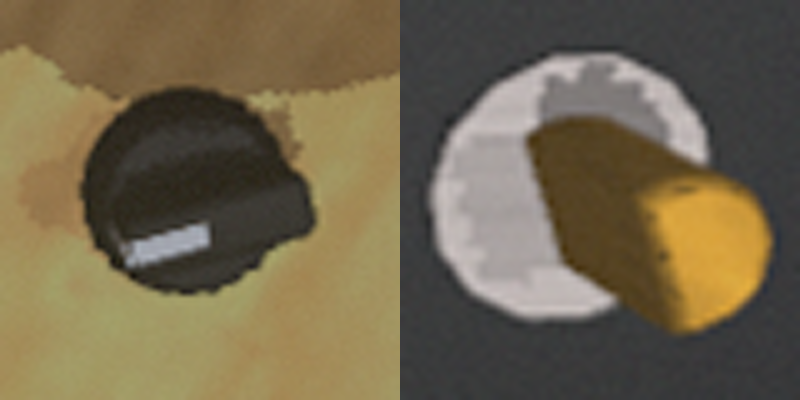

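The left crop shows the knob's bar running from its white line at (129,255) to its right end at (314,205). The right crop shows the shaft's bright tip, with the flat's chord from (645,195) to (680,330) facing left.

```bash
python3 - <<'E'
from h import *
d=np.load('w9.npz'); f=dict(E=d['E'],O=d['O'],mtx=d['mtx'])
K=lambda u,v,z:plane(f,(276+u/5,111+v/5),z)
ang=lambda a,b:np.arctan2((b-a)[1],(b-a)[0])
for q in [((135,268),(210,247)),((130,243),(207,222)),((129,255),(314,205))]:
    print('knob x dir',ang(K(*q[0],.054),K(*q[1],.054)))
a,b=K(129,255,.054),K(314,205,.054); print('bar len',np.linalg.norm(a-b),'ctr',(a+b)/2)
g=cams.grab_frame('wrist'); T=np.eye(4); T[:3,:3]=rot([-3.141,0,1.626]); T[:3,3]=[.5507,-.0518,.1597]; T=T@np.array(g['T_tool_cam'])
w=dict(E=T[:3,3],O=T[:3,:3],mtx=g['mtx'])
S=lambda u,v,z:plane(w,(400+(u-400)*.15,160+v*.15),z)
a,b=S(645,195,.104),S(680,330,.104); print('tip chord',a,b,'x dir',ang(a,b)+np.pi/2,np.linalg.norm(b-a))
a,b=S(530,140,.078),S(565,262,.078); print('base chord','x dir',ang(a,b)+np.pi/2,np.linalg.norm(b-a))
print('right edge',S(770,240,.104), 'collar ctr',S(570,185,.076))
plan((.51,.298,.1),0)
E
```

```text
knob x dir 0.8048404632158874
knob x dir 0.7966799538875289
knob x dir 0.7948245645507345
bar len 0.0394193873503514 ctr [0.51484074 0.2970477  0.054     ]
tip chord [ 0.67368337 -0.04047677  0.104     ] [ 0.68029431 -0.05485364  0.104     ] x dir 0.4309999119745649 0.015823992414546906
base chord x dir 0.44347150066648866 0.01580897218476622
right edge [ 0.68757675 -0.04457441  0.104     ] collar ctr [ 0.6808331  -0.04694678  0.076     ]
shift cm [ 0.81  6.26 13.38] turn -1.048 | now [0.4598 0.2598 0.2338] [-3.142  0.     2.093] F [-0.7 -0.6  1.2] w 0.0855 t 25.33 q7 0.09
```

Measured: knob at (0.5145, 0.2975), yaw 0.80. Shaft at (0.680, −0.046), yaw 0.44. The sizes check out (bar 39.4 mm, chord 15.8 mm).

>>> apply_moves(
  steps=[
    [0.1, 0.7, 1.3, 0.12],
    [0.2, 1.4, 2.6, 0.24],
    [0.3, 2.1, 3.9, 0.36],
    [0.3, 2.8, 5.2, 0.48],
    [0.4, 3.5, 6.5, 0.6],
    [0.4, 4.2, 7.8, 0.72],
    [0.5, 4.9, 9.1, 0.84],
    [0.5, 5.6, 10.4, 0.96],
    [0.5, 6.2, 11.7, 1.08],
    [0.5, 6.6, 13, 1.2],
  ],
)

```text
clock: 26.17
position: [0.5149, 0.2978, 0.1032]
tool_rot: [3.141, -0.0, 0.889]
force: [0.0, -0.2, 0.1]
grip_width: 0.0854
```

```bash
python3 - <<'E'
from h import *
f=grab('wrist')
for k in ['knob_grip','knob','knob_bore_end']:
    for d in cams.pinpoint('wrist',k)[:1]: print(k,np.round(d['uv']),round(d['score'],2),np.round(plane(f,d['uv'],Z[k]),4))
plan((.5143,.2978,.005),.80)
E
```

```text
knob_grip [253. 192.] 0.77 [0.5141 0.2993 0.042 ]
knob [256. 178.] 0.75 [0.5151 0.2979 0.    ]
knob_bore_end [255. 186.] 0.66 [0.5138 0.2972 0.018 ]
shift cm [ 0.04 -0.01  9.9 ] turn 0.099 | now [0.5141 0.2976 0.104 ] [3.141e+00 1.000e-03 8.990e-01] F [-0.2  0.5  1.9] w 0.0854 t 26.37 q7 -0.8
```

>>> apply_moves(
  steps=[
    [0, 0, 1.5, 0.05],
    [0, 0, 3, 0.1],
    [0, 0, 5, 0.1],
    [0, 0, 7, 0.1],
    [0, 0, 8.5, 0.1],
    [0, 0, 9.5, 0.1],
    [0, 0, 9.9, 0.1],
    [0, 0, 9.9, 0.1],
    [0, 0, 9.9, 0.1],
    [0, 0, 9.9, 0.1],
  ],
)

```text
clock: 27.2
position: [0.5146, 0.2984, 0.0058]
tool_rot: [3.141, -0.001, 0.796]
force: [0.1, 0.2, -0.6]
grip_width: 0.0854
```

>>> apply_moves(
  steps=[
    [0, 0, 0, 0],
    [0, 0, 0, 0],
    [0, 0, 0, 0],
    [0, 0, 0, 0],
    [0, 0, 0, 0],
    [0, 0, 0, 0],
    [0, 0, 0, 0],
    [0, 0, 0, 0],
    [0, 0, 0, 0],
    [0, 0, 0, 0],
  ],
  claw=1,
  force=80,
)

```text
clock: 28.03
position: [0.5142, 0.2982, 0.005]
tool_rot: [-3.142, -0.0, 0.796]
force: [0.1, -0.5, 5.2]
grip_width: 0.0126
```

```bash
python3 - <<'E'
from h import *
f=grab('wrist'); save(f,'w11.png')
plan((.5143,.2978,.16),.80)
E
```

```text
shift cm [ -0.02   0.04 -15.5 ] turn -0.004 | now [0.5142 0.2982 0.005 ] [-3.142 -0.     0.796] F [-0.7  0.   5.6] w 0.0127 t 28.08 q7 -0.8
```

>>> apply_moves(
  steps=[
    [0, 0, -0.5, 0],
    [0, 0, -2, 0],
    [0, 0, -4.5, 0],
    [0, 0, -7.5, 0],
    [0, 0, -10.5, 0],
    [0, 0, -13, 0],
    [0, 0, -14.5, 0],
    [0, 0, -15, 0],
    [0, 0, -15, 0],
    [0, 0, -15, 0],
  ],
)

```text
clock: 28.92
position: [0.5136, 0.2982, 0.1541]
tool_rot: [-3.141, 0.001, 0.796]
force: [-0.8, -0.0, -0.8]
grip_width: 0.0127
```

```bash
python3 - <<'E'
from h import *
plan((.6803,-.0462,.155),.437)
E
```

```text
shift cm [-12.95  36.    -0.09] turn 0.359 | now [0.5136 0.2982 0.1541] [-3.141e+00  1.000e-03  7.960e-01] F [-0.8 -0.  -0.8] w 0.0127 t 28.92 q7 -0.92
```

>>> apply_moves(
  steps=[
    [-1.2, 3.3, 0, 0.03],
    [-2.4, 6.6, 0, 0.06],
    [-3.6, 9.9, 0, 0.09],
    [-4.8, 13.2, 0, 0.12],
    [-6, 16.5, 0, 0.15],
    [-7.2, 19.8, 0, 0.18],
    [-8.3, 23.1, 0, 0.21],
    [-9.4, 26.2, 0, 0.24],
    [-10.3, 28.6, 0, 0.27],
    [-10.8, 30, 0, 0.3],
  ],
)

```text
clock: 29.75
position: [0.6529, 0.0074, 0.1533]
tool_rot: [3.141, 0.002, 0.491]
force: [0.1, -0.6, -0.5]
grip_width: 0.0126
```

```bash
python3 - <<'E'
from h import *
f=grab('wrist'); save(f,'w12.png')
for k in ['knob_grip','knob','shaft_tip']:
    for d in cams.pinpoint('wrist',k)[:1]: print(k,np.round(d['uv']),round(d['score'],2),np.round(plane(f,d['uv'],Z[k] if k[0]=='s' else .19),4))
plan((.6803,-.0462,.155),.437)
a=f['color'][:,:,::-1]; s=cv2.imread('pics/w11.png')
cv2.imwrite('pics/c12.png',np.hstack([cv2.resize(a,(400,300)),cv2.resize(s,(400,300))]))
E
```

```text
knob_grip [254. 261.] 0.94 [0.6526 0.0073 0.19  ]
knob [258. 223.] 0.92 [0.6685 0.0143 0.19  ]
shaft_tip [344. 201.] 0.88 [ 0.6794 -0.0461  0.104 ]
shift cm [-0.29  6.42 -0.14] turn 0.059 | now [0.6523 0.0116 0.1536] [-3.141e+00  1.000e-03  4.960e-01] F [-0.6  0.6 -1.9] w 0.0125 t 29.95 q7 -0.7
```

View pics/c12.png

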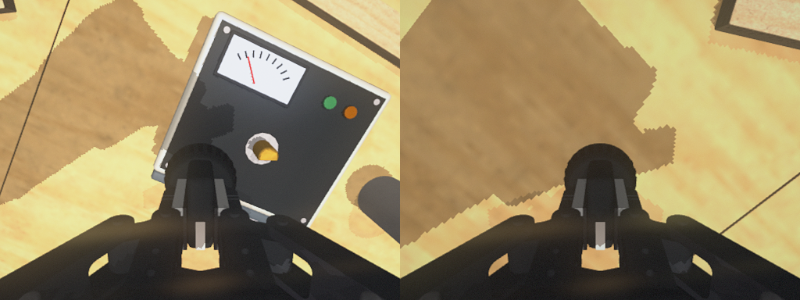

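The knob is held straight, with its white line toward tool −x. The shaft is ahead at (268,155). I'll do a numeric check of the flat and centre from this picture (12 viewed, no more).

```bash
python3 - <<'E'
from h import *
from scipy.optimize import least_squares
g=cams.grab_frame('wrist')
def frame(p,r):
    T=np.eye(4); T[:3,:3]=rot(r); T[:3,3]=p; T=T@np.array(g['T_tool_cam']); return dict(E=T[:3,3],O=T[:3,:3],mtx=g['mtx'])
for n,fr,c in [('w12.png',frame([.6524,.0105,.1536],[3.141,.001,.495]),(344,201)),('w7.png',frame([.5507,-.0518,.1597],[-3.141,0,1.626]),(439,199)),('w6.png',frame([.5347,-.0495,.1888],[3.142,0,1.626]),(444,187))]:
    im=cv2.imread('pics/'+n); h=cv2.cvtColor(im,cv2.COLOR_BGR2HSV)
    m=((h[...,0]>10)&(h[...,0]<30)&(h[...,1]>130)&(h[...,2]>165)).astype(np.uint8)
    k=np.zeros_like(m); k[c[1]-22:c[1]+22,c[0]-22:c[0]+22]=1; m*=k
    q=max(cv2.findContours(m,0,1)[0],key=cv2.contourArea)[:,0,:].astype(float)
    P=np.array([plane(fr,x,.104)[:2] for x in q])*1000
    def res(v):
        d=P-v[:2]; u=np.array([np.cos(v[2]),np.sin(v[2])]); return np.maximum(np.hypot(*d.T)-8.5,-(d@u)-3.5)
    r=min((least_squares(res,[*(P.mean(0)),t],loss='soft_l1') for t in(-.5,.4,1.2)),key=lambda r:r.cost)
    print(n,len(P),r.x,'rms',np.sqrt(np.mean(r.fun**2)))
E
```

```text
w12.png 60 [ 6.79375037e+02 -4.22892415e+01  5.07829680e-01] rms 1.0912449651181464
w7.png 53 [680.26283051 -47.00785326   0.9124014 ] rms 1.5805301652227093
w6.png 49 [ 6.79888656e+02 -4.53396408e+01  5.07978925e-01] rms 1.2201281909563346
```

>>> apply_moves(
  steps=[
    [0, 2, 0, 0.02],
    [-0.1, 4, 0, 0.04],
    [-0.2, 5.5, 0, 0.05],
    [-0.3, 6.4, 0.5, 0.05],
    [-0.3, 6.4, 1.5, 0.05],
    [-0.3, 6.4, 2.5, 0.05],
    [-0.3, 6.4, 3.2, 0.05],
    [-0.3, 6.4, 3.6, 0.05],
    [-0.3, 6.4, 3.6, 0.05],
    [-0.3, 6.4, 3.6, 0.05],
  ],
)

```text
clock: 30.83
position: [0.6805, -0.046, 0.1186]
tool_rot: [-3.141, 0.0, 0.447]
force: [-0.1, 0.1, -0.9]
grip_width: 0.0127
```

```bash
python3 - <<'E'
from h import *
plan((.6800,-.0460,.115),.447)
E
```

```text
shift cm [-0.04 -0.02  0.36] turn -0.0 | now [ 0.6805 -0.046   0.1186] [-3.141  0.     0.447] F [-0.1  0.1 -0.9] w 0.0127 t 30.83 q7 -0.65
```

>>> apply_moves(
  steps=[
    [0, 0, 0.3, 0],
    [0, 0, 0.6, 0],
    [0, 0, 0.8, 0],
    [0, 0, 1, 0],
    [0, 0, 1.1, 0],
    [0, 0, 1.2, 0],
    [0, 0, 1.3, 0],
    [0, 0, 1.4, 0],
    [0, 0, 1.4, 0],
    [0, 0, 1.4, 0],
  ],
)

```text
clock: 31.67
position: [0.6805, -0.0465, 0.1047]
tool_rot: [-3.141, 0.0, 0.446]
force: [-1.1, 0.4, -1.1]
grip_width: 0.0128
```

>>> apply_moves(
  steps=[
    [0, 0, 0.2, 0],
    [0, 0, 0.4, 0],
    [0, 0, 0.6, 0],
    [0, 0, 0.8, 0],
    [0, 0, 1, 0],
    [0, 0, 1.1, 0],
    [0, 0, 1.2, 0],
    [0, 0, 1.3, 0],
    [0, 0, 1.3, 0],
    [0, 0, 1.3, 0],
  ],
)

```text
clock: 32.5
position: [0.6805, -0.0465, 0.0916]
tool_rot: [-3.141, 0.0, 0.446]
force: [-3.2, 1.6, -1.9]
grip_width: 0.0126
```

>>> apply_moves(
  steps=[
    [-0.03, -0.04, 0.1, 0],
    [-0.03, -0.04, 0.2, 0],
    [-0.03, -0.04, 0.3, 0],
    [-0.03, -0.04, 0.4, 0],
    [-0.03, -0.04, 0.5, 0],
    [-0.03, -0.04, 0.6, 0],
    [-0.03, -0.04, 0.6, 0],
    [-0.03, -0.04, 0.6, 0],
    [-0.03, -0.04, 0.6, 0],
    [-0.03, -0.04, 0.6, 0],
  ],
)

```text
clock: 33.33
position: [0.6804, -0.0465, 0.086]
tool_rot: [3.141, -0.0, 0.446]
force: [-3.1, 3.1, 6.6]
grip_width: 0.0126
```

>>> apply_moves(
  steps=[
    [-0.02, -0.05, 0.1, 0],
    [-0.02, -0.05, 0.15, 0],
    [-0.02, -0.05, 0.2, 0],
    [-0.02, -0.05, 0.25, 0],
    [-0.02, -0.05, 0.3, 0],
    [-0.02, -0.05, 0.35, 0],
    [-0.02, -0.05, 0.35, 0],
    [-0.02, -0.05, 0.35, 0],
    [-0.02, -0.05, 0.35, 0],
    [-0.02, -0.05, 0.35, 0],
  ],
  force=110,
)

```text
clock: 34.17
position: [0.6804, -0.0465, 0.083]
tool_rot: [3.141, -0.001, 0.446]
force: [-1.7, 2.0, 11.1]
grip_width: 0.0119
```

>>> apply_moves(
  steps=[
    [0, 0, 0.03, 0],
    [0, 0, 0.06, 0],
    [0, 0, 0.09, 0],
    [0, 0, 0.12, 0],
    [0, 0, 0.12, 0],
    [0, 0, 0.12, 0],
    [0, 0, 0.12, 0],
    [0, 0, 0.12, 0],
    [0, 0, 0.12, 0],
    [0, 0, 0.12, 0],
  ],
)

```text
clock: 35.0
position: [0.6806, -0.0465, 0.0828]
tool_rot: [3.141, -0.002, 0.446]
force: [-6.3, 2.2, 25.0]
grip_width: 0.0124
```

```bash
python3 - <<'E'
from h import *
plan((.6800,-.0460,.083),.447)
for n in ['top','scene','wrist']:
    f=grab(n)
    for k in ['drawer_pull','knob_grip','shaft_tip','maple','canister','masking_tape']:
        for d in cams.pinpoint(n,k)[:1]: print(n,k,np.round(d['uv']),round(d['score'],2),np.round(plane(f,d['uv'],.12 if k=='knob_grip' else Z[k]),3))
    save(f,n+'_end.png')
im=cv2.cvtColor(cv2.imread('pics/scene_end.png'),cv2.COLOR_BGR2HSV); 
plan((.6800,-.0460,.083),.447)
E
```

```text
shift cm [-0.03 -0.07 -0.02] turn -0.001 | now [ 0.6806 -0.0465  0.0828] [ 3.141e+00 -2.000e-03  4.460e-01] F [-6.3  2.2 25. ] w 0.0124 t 35.0 q7 -0.63
top drawer_pull [260. 186.] 0.58 [ 0.597 -0.057  0.058]
top maple [142. 165.] 0.65 [0.674 0.295 0.   ]
top canister [320. 153.] 0.58 [ 0.692 -0.24   0.   ]
top masking_tape [413. 215.] 0.74 [ 0.501 -0.507  0.   ]
scene drawer_pull [254. 191.] 0.68 [ 0.597 -0.051  0.058]
scene knob_grip [265. 159.] 0.61 [ 0.692 -0.031  0.12 ]
scene canister [323. 214.] 0.91 [ 0.679 -0.237  0.   ]
scene masking_tape [390. 279.] 0.59 [ 0.491 -0.488  0.   ]
wrist knob_grip [253. 261.] 0.71 [ 0.68  -0.046  0.12 ]
wrist canister [473. 277.] 0.75 [ 0.687 -0.244  0.   ]
shift cm [-0.03 -0.07 -0.02] turn -0.001 | now [ 0.6806 -0.0465  0.0828] [ 3.141e+00 -2.000e-03  4.460e-01] F [-6.1  3.5 24.3] w 0.012 t 36.05 q7 -0.63
```

```bash
python3 -c "
from h import *
print(workorder.job_done())
s=telemetry.observe(); print(s['position'],s['force'],s['grip_width'],s['clock'])"
```

```text
the job is handed in; nothing more can be done
None
the job is handed in; nothing more can be done
```

The job is handed in at about 36 s of the 64 s. The walnut is in the shut drawer, and the knob is on the shaft, pressed to its stop, still gripped and held down.

**What went wrong and was mended:**
- The first walnut grasp closed on nothing, and the first drawer push passed over the panel without touching the pull. In both cases the real fingertips sat about 2 cm higher than the reported tool point. I worked lower from then on.
- Nothing was knocked over or moved by either miss.

**What the last checks showed:**
- **Walnut:** it lay flat in the middle of the tray before the drawer was shut. I could not see it afterwards.
- **Drawer:** it stopped rigidly, and the pull was then seen at x ≈ 0.597 m, where a shut drawer puts it (about 0.591 m by the sizes given).
- **Push force:** the drawer push peaked at about 43 N sideways and 30 N vertical at the wrist. The contact was with the fingers, but 43 N is above the 40 N set for the arm or gripper body.
- **Knob:** it slid on with its flat aligned and no vertical resistance. It then met the spring and stopped hard at the expected depth (tool point at 0.083 m, where the force jumped from 11 to 25 N).
- **At hand-in:** the grip was on the bar (12 mm read, as before) with about 24 N down, and 6 N sideways.
- **Bystanders:** canister, tape and maple were found where they started, within camera error.
- **Not checked:** I did not read the lamps or meter. The final reading of the arm after hand-in was refused, so the last second is not measured.

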